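# Index the sticker carriage out from under its hood and top up its pile of rolls

### The job

The carriage of the small bench slide is locked under its hood. Pull its sloping index plunger knob, slide the carriage out to the end of the rail whose stop is lowered (the end without the tall stop block), and let the plunger drop fully into the hole there. Then take the loose white sticker roll from between the thread cone and the tape measure and put it over the spindle on top of the pile in the carriage's cup, lowering it until it rests on the pile before letting go; do not drop it, press it hard, or disturb the other things on the table.

Things in the scene. Friction and masses are not known exactly. Their poses are not given: they have to be found in the camera images.
- fixture: bench slide, fixed, grey steel, 165 x 290 mm, 206 mm tall, left of the middle. Origin on the table under the middle of its length; y along the rail, towards the robot; x across it to the left (yaw 1.95 to 2.25); z up. Base plate 12 mm thick, x -95 to +70 mm, y -145 to +145. The carriage slides along y; a sloping aluminium index bar on the right (-x) side has 3 holes, at y = -95, 0, +95 mm
- hood_front (a point): middle of the lower edge, on the knob's side, of the slide's hood: a grey block, in the fixture frame x -90 to +70, y -40 to +40, z 172 to 206 mm (plate 212), on a column (x 50 to 70, y -30 to +30). It stands over the carriage's middle position: there an upright gripper cannot get at the knob (lean it), nor can the cup be loaded
- carriage (a joint): carriage position in m along the fixture's +y: 0 = middle hole (start, locked), +0.095 and -0.095 = end holes. About 2.5 N friction once the plunger is out. It is an aluminium saddle 80 mm long in y, 90 mm across, top 43 mm above the table, with a grey cup on it and the plunger's housing on its right (-x) side
- plunger (a joint): how far the plunger is pulled, in m: 0 = pin fully down, 0.016 = fully out. The pin sits 10 mm deep, so pull 12 to 15 mm and keep it out while sliding; the knob travels with the carriage. A spring drives it back (4 N at 0, 8 N fully out). Once let go it drops in if within about 2 mm of a hole's centre, otherwise it rides on the bar
- knob_mid (a point): middle of the plunger's black round knob (30 mm diameter, 31 mm long), on its axis; at the start x = -0.107, y = 0, z = 0.079 in the fixture frame. The axis leans 35 degrees from vertical, to the right: pull direction (-0.574, 0, 0.819) in the fixture frame. The housing (24 mm diameter) begins 21 mm below the middle along the axis. Grip with the tool along the axis, closing along the fixture's y
- cup_rim (a point): centre of the carriage cup's rim (72 mm across), 85 mm above the table, x = +0.006 in the fixture frame; moves with the carriage. An upright steel spindle, 16 mm diameter, tapered tip, ends 57 mm above this point. Round it lies a pile of sticker rolls, 60 mm wide; its top is 10 to 35 mm above this point, different each time and not told: feel for it. It carries 60 N without giving
- tall_stop: raised stop: dark steel block 60 x 16 x 48 mm across the rail, 125 mm from the fixture's middle along +y or -y (it changes); origin at the middle of its underside, 12 mm above the table. The carriage cannot reach the hole at this end
- low_stop: lowered stop: two dark steel cheeks 16 mm high beside the rail, 125 mm from the middle at the other end, below the carriage's path; origin midway between their undersides, 12 mm above the table. The carriage must go to this end
- roll_mid (a point): centre, half-way up, of the loose white sticker roll: 60 mm diameter, 19 mm thick, hole 26 mm, 28 to 56 g, lying flat on the table right of the slide. Its own x axis points to the thread cone, 80 mm away; the tape measure stands 76 mm away on the opposite side: grip it across its diameter along its own y, where it is free
- cone: red cone of sewing thread, 65 mm across the foot, 100 mm tall, upright; origin at the middle of its underside. Bystander
- measure: yellow tape measure, 32 x 82 x 61 mm, upright, 82 mm along its own y; origin at the middle of its underside. Bystander
- brown_tape: flat roll of brown tape, 68 mm diameter, 12 mm thick, on the table nearer to or farther from the slide than the sticker roll; origin at the middle of its underside. Bystander, not the roll to load
There are look-alikes about, which are no part of the job. What is shaped like the part that bears roll_mid but red is not meant.

How it is judged (in metres and radians):
On the way, in this order (a step that is already met when the one before it is completed fails the run):
1. the plunger is pulled clear of the middle hole with the carriage still there (value of joint plunger above 0.0105 m and value of joint carriage between -0.01 and 0.01 m), for 0.05 s.
2. the carriage is at the end with the lowered stop, with the plunger fully down in the hole there (value of joint plunger below 0.003 m and ((y of low_stop in the frame of fixture above 0 m and value of joint carriage between 0.091 and 0.099 m) or (y of low_stop in the frame of fixture below 0 m and value of joint carriage between -0.099 and -0.091 m))), for 0.3 s.
3. the roll, still held, touches the pile over the spindle (contact force between sticker_roll and fixture above 0.5 N and contact force between the fingers and sticker_roll above 0.5 N and horizontal distance between roll_mid and cup_rim below 0.008 m), for 0.1 s.
At the end, for the whole second after the job is handed in: Carriage within 4 mm of the end hole at the lowered stop, plunger within 3 mm of fully down; sticker roll let go, at rest and flat (0.1 rad) on the pile, within 8 mm of the spindle axis; cone, tape measure and brown tape not moved over 30 mm (all of step 2 and horizontal distance between roll_mid and cup_rim below 0.008 m and angle between roll_mid's own z axis and vertical below 0.1 rad and z of roll_mid in the frame of cup_rim between 0.012 and 0.05 m and contact force between sticker_roll and fixture above 0.1 N and linear speed of sticker_roll below 0.02 m/s); the robot touches nothing.
It fails at once if a bystander is moved more than 30 mm (distance of any of cone, measure, brown_tape from where it was at the start of the episode above 0.03 m).
It fails at once if a bystander is tipped (angle between any of cone, measure's own z axis and vertical above 0.5 rad).
It fails at once if the roll is pressed on the slide with more than 50 N (contact force between sticker_roll and fixture above 50 N).
It fails at once if the roll is dropped over the cup (falls free by some 5 mm or more) (horizontal distance between roll_mid and cup_rim below 0.05 m and contact force between the fingers and sticker_roll below 0.01 N and linear speed of sticker_roll above 0.3 m/s).
It also fails if it takes over 72 s, if anything falls off the work surface, if the arm or the gripper's body presses on something with over 40 N, if the wrist force passes 120 N, or if a joint passes its speed limit or range.

### The arm

A 7-joint arm with a two-finger parallel gripper is mounted at the origin on a cart in front of the work surface, level with it; the furniture and walls round the work are solid. World frame = base frame: x ahead of the robot, y to its left, z up, the work surface at z = 0. Lengths are in mm, angles in rad, forces in N, time in s.
With the tool pointing down it reaches from about 400 to 900 mm from the base axis. Payload 5.5 kg.
Tool frame: the origin (TCP) lies midway between the tips of the shut fingers; the grasp point (between the pads) lies 19 mm behind it; z points along the fingers, y is the line along which they close (so a half turn about z gives the same grasp; the last joint's range is limited). The gripper opens to 85 mm and grips with 20 to 120 N. Pads are 22 mm wide; open, the fingers measure 114 mm over their backs; the gripper's body (76 mm by 85 mm) begins 54 mm behind the grasp point. The pads swing forward as they close: fully open they stand 13 mm farther back than shut.
Start: joints at [-1.043, 0.501, -0.427, 1.55, 0.221, 1.138, -0.21], TCP at [170.077, 627.354, 231.31] pointing down, gripper open.
Joint ranges: [-2.88, 2.88], [-0.31, 2.03], [-1.54, 1.56], [0.2, 2.42], [-1.41, 4.55], [0.19, 2.02], [-2.57, 2.57]. Speed limits (rad/s): [2.57, 2.57, 3.14, 3.14, 3.14, 3.14, 3.14].

### API

Orientations are given as a unit quaternion [x, y, z, w].
In Python, from plant import arm, cams, regions_of gives the robot as it stands. The module is installed in compiled form; this text tells all that it offers.
- The arm moves only by the shell command python3 -m jog 'ROWS' [OPENING] [FORCE]. ROWS is a JSON object of lists of equal length, an entry for each row: "dp": the shift along the tool's x, y, z in cm, a list of three; "turn": the turn about the tool's z in rad. A call has 1 to 10 rows; each row shifts and turns the commanded pose from where the row before left it, along the tool's axes as they then stand; what a row does not reach is not made up. A row lasts 1/10 s, in which the tool goes at most 50 mm and 8.59 degrees, less where a joint would pass 70% of its speed; a pose out of reach is approached as far as the arm can. A call is refused whole if a number of a shift passes 5 or a number of a turn 0.15, either way. A call with a gripper value outside its range is refused whole. OPENING is the closure, from -1 (fully open) to 1 (shut), set as the call begins (- or left out, the last holds). The fingers move at their own pace and stop on an object; FORCE is the grip in N (left out, the last holds). Time passes only in rows, so rows that do not move let the fingers close. It gives the time, the measured TCP pose, the force, the opening and the grip force at its end, in the units of the state.
- arm.get_state(): the state, without advancing time (a new reading comes with each control period).
- cams.read_camera(name): name is "scene" or "top" or "wrist"; returns a dict with "frame" (400x640x3 uint8, red, green, blue), "depth" (400x640 float32, mm along the optical axis (not along the pixel's ray), 0 where there is no reading), "fov_y" (degrees; the focal length in pixels is half the picture's height over the tangent of half this angle, whatever the lens; pixels are square), "cx", "cy" (the principal point, pixels), "position" and "attitude" of the camera in the world; the wrist camera has in their place "mount" (4x4, takes a point from camera to tool coordinates, whose origin is the TCP and whose axes are the flange's). Camera axes: x right, y down, z forward; pixel columns grow to the right and rows downward; lengths in mm; the calibration is good to about 2 mm. The wrist camera is an equidistant fisheye: a pixel r from the principal point sees the ray r / f radians off the axis. A picture is of the moment at which its call begins: read the wrist's pose just before it.
- arm.hand_in(): hands the job in; it is judged then, once.
Trained networks look in the newest picture that a camera, given by its name, has taken for a name from the list of things; names that differ only in an ending like _2 or _b are one class to them, and where a whole thing is asked for, a point or a joint stands for the part that bears it (a point fixed in the world has none). Each returns a list of dicts, best first, with "confidence" (0 to 1); they miss things now and then, are a little off and sometimes report something else, mostly with a low value. They report only what shows in the picture. A call takes as long as a camera call. They do not tell look-alikes from the thing itself.
- regions_of(camera, name): "pixels" (400x640 bool, what is visible of it) and "position" ([row, column] in pixels, amid what is visible of it).
The state is a dict: "time_s": time; "q": joint angles; "dq": joint speeds; "effort": joint torques, N m; "ee_pos": TCP position; "orientation": TCP orientation; "force": force on the tool from outside, world axes, zero at the start; "ft_torque": the same for the moment, N m; "width": finger opening in mm; "finger_force": force on a finger pad.
Only numpy, scipy, OpenCV 4.12 (cv2) and the standard library are available. Lean on these libraries where they do the work, as an engineer would, in place of code of your own. Each camera call takes 0.05 s, during which the arm holds its last target. There are 200 camera calls.

## Working session

There is one attempt and no reset: what is moved stays moved. The work goes in short steps, Python scripts to look and compute and a shell command to move; the robot and the scene stay as the last step left them, time stands still between calls to the robot, and variables do not carry over. Pictures are saved under pics/ and viewed, at most 10 in all, crops included, and the job is handed in when it is done.

```bash
mkdir -p pics
cat > h.py <<'E'
import numpy as np, cv2
from scipy.spatial.transform import Rotation as R
from plant import arm, cams, regions_of
def pts(d, T=None):
    f=200/np.tan(np.radians(d["fov_y"])/2); Z=d["depth"]; v,u=np.mgrid[:400,:640]
    return np.dstack([(u-d["cx"])/f*Z,(v-d["cy"])/f*Z,Z])
def world(d):
    a=np.array(d["attitude"]); M=a if a.shape==(3,3) else R.from_quat(a).as_matrix()
    return pts(d)@M.T+np.array(d["position"])
def wristworld(d,s):
    f=200/np.tan(np.radians(d["fov_y"])/2); Z=d["depth"]; v,u=np.mgrid[:400,:640]
    x=u-d["cx"];y=v-d["cy"];r=np.hypot(x,y)+1e-9;t=np.tan(np.minimum(r/f,1.5))
    P=np.dstack([x/r*t*Z,y/r*t*Z,Z]); m=np.array(d["mount"])
    P=P@m[:3,:3].T+m[:3,3]
    return P@R.from_quat(s["orientation"]).as_matrix().T+np.array(s["ee_pos"])
E
python3 - <<'E'
from h import *
s=arm.get_state(); print(s)
for c in("scene","top"):
    d=cams.read_camera(c); cv2.imwrite(f"pics/{c}0.png",d["frame"][...,::-1]); W=world(d); np.save(c+"W.npy",W)
    print(c,d["fov_y"],d["position"],d["attitude"])
    for n in["fixture","hood_front","carriage","plunger","knob_mid","cup_rim","tall_stop","low_stop","roll_mid","cone","measure","brown_tape"]:
        for r in regions_of(c,n)[:3]:
            m=r["pixels"]&(d["depth"]>0); w=W[m]
            print(n,round(r["confidence"],2),np.round(r["position"]),m.sum(),np.median(w,0).round(),w.min(0).round(),w.max(0).round()) if m.sum() else 0
E
```

```text
{'time_s': 0.0, 'q': array([-1.04278579,  0.50186477, -0.42681188,  1.55142635,  0.22078509,
        1.13823247, -0.21031372]), 'dq': array([ 0.00075623,  0.00128159, -0.00068584, -0.00028317, -0.00031736,
        0.00068417,  0.00108429]), 'effort': array([-1.07412267e-03, -5.69516551e+01, -5.81693843e+00, -2.80944407e+01,
        1.05194692e-02,  1.20286099e-02,  5.90804120e-06]), 'ee_pos': array([169.97018949, 626.69977359, 230.26035456]), 'orientation': array([ 1.31994747e-01,  9.91249971e-01, -9.21871527e-04, -1.78294098e-04]), 'force': array([ 0.50564803, -0.24585816, -0.42569056]), 'ft_torque': array([ 0.03903944,  0.00604441, -0.00970483]), 'finger_force': 0.0, 'width': 85.42898492349394}
scene 56.493817163946 [ 277.70160486 -625.42456738  817.70929629] [ 0.90990631 -0.19914832  0.08225705 -0.35446329]
fixture 0.92 [158. 291.] 5120 [569. 151.  53.] [429.  21.  -2.] [728. 494. 217.]
hood_front 0.58 [160. 290.] 5120 [569. 150.  52.] [429.  21.  -1.] [728. 370. 217.]
carriage 0.81 [164. 295.] 1146 [580. 159.  70.] [520.  75.  -0.] [686. 335. 143.]
plunger 0.51 [167. 320.] 95 [63
[... 1571 characters left out ...]
668.  99. 190.]
cup_rim 0.56 [205. 264.] 608 [573. 149.  57.] [526.  74.  -5.] [693. 216. 206.]
roll_mid 0.82 [241. 378.] 216 [ 464. -242.   18.] [ 434. -270.    3.] [ 492. -213.   28.]
roll_mid 0.69 [225. 358.] 180 [ 535. -157.   19.] [ 509. -184.    4.] [ 566. -130.   27.]
roll_mid 0.68 [205. 325.] 205 [591. -49.  18.] [564. -76.  -4.] [622. -21.  27.]
cone 0.63 [199. 363.] 316 [ 598. -188.   69.] [ 579. -222.   -8.] [ 646. -159.  105.]
measure 0.64 [239. 342.] 275 [ 472. -115.   45.] [ 449. -151.   -7.] [517. -79.  65.]
measure 0.5 [204. 263.] 4109 [561. 149.  42.] [431.  19.  -8.] [740. 309. 220.]
brown_tape 0.67 [217. 404.] 244 [ 540. -335.   11.] [ 506. -369.   -6.] [ 577. -303.   19.]
```

Run:
```python
from h import *
a=cv2.imread("pics/scene0.png")[90:360,200:460]; b=cv2.imread("pics/top0.png")[140:270,200:440]
cv2.imwrite("pics/a.png",cv2.resize(a,None,fx=2.2,fy=2.2,interpolation=3))
# fixture pose: hood top plate (z~212) rectangle and base plate
for c in("scene","top"):
    W=np.load(c+"W.npy").reshape(-1,3)
    m=(W[:,0]>380)&(W[:,0]<780)&(W[:,1]>-20)&(W[:,1]<350)
    for lo,hi in((200,222),(7,17)):
        p=W[m&(W[:,2]>lo)&(W[:,2]<hi)][:,:2].astype(np.float32)
        r=cv2.minAreaRect(p); print(c,lo,len(p),r)
```

```text
scene 200 1079 ((586.9558715820312, 170.68896484375), (80.87931823730469, 160.3746337890625), 35.8023567199707)
scene 7 1246 ((570.2196655273438, 163.3448944091797), (321.7345275878906, 276.4541320800781), 78.31564331054688)
top 200 1253 ((589.6823120117188, 169.69903564453125), (80.85185241699219, 158.90188598632812), 34.87140655517578)
top 7 1009 ((595.35888671875, 156.47000122070312), (389.81787109375, 358.3072509765625), 4.778449535369873)
```

View pics/a.png

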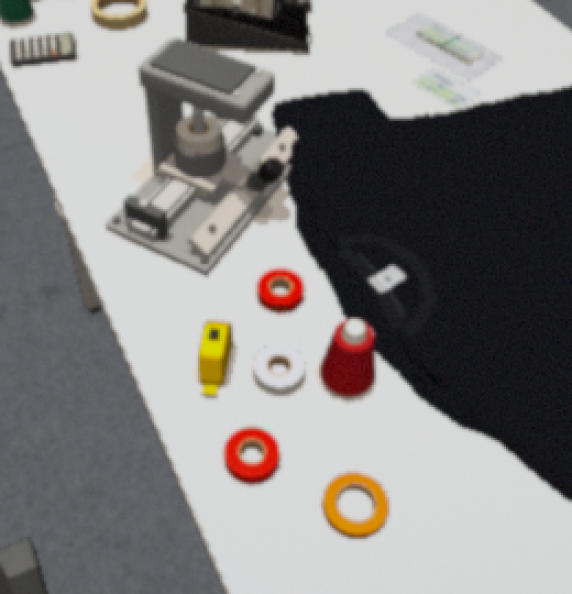

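The white roll, at scene pixel (row 256, column 322), lies between the yellow measure and the red cone. The two like it, at rows 225 and 299, are red, so they aren't the one meant. The tall stop is at the near (+y) end, so the carriage goes to the far (-y) end. I'll check what forms the moves accept and how the wrist camera is mounted.

```bash
python3 -m jog '{"dp":[[0,0,-1]],"turn":[[0.02,0,0]]}' -1; python3 -m jog --help | head -30
python3 - <<'E'
from h import *
d=cams.read_camera("wrist"); print(np.round(d["mount"],3),d["fov_y"],d["cx"],d["cy"]); s=arm.get_state(); print(s["time_s"],s["ee_pos"],R.from_quat(s["orientation"]).as_matrix().round(3))
E
```

```text
[[-0.00000e+00 -9.54000e-01 -3.00000e-01  7.63640e+01]
 [ 1.00000e+00  0.00000e+00 -1.00000e-03  6.33000e-01]
 [ 1.00000e-03 -3.00000e-01  9.54000e-01 -1.42925e+02]
 [ 0.00000e+00  0.00000e+00  0.00000e+00  1.00000e+00]] 65.70646984690485 323.5206530352178 201.09696730459314
1.35 [170.08040743 627.36181503 231.32709805] [[-0.965  0.262 -0.   ]
 [ 0.262  0.965  0.   ]
 [ 0.     0.    -1.   ]]invalid input at $.turn[0]: expected a number
invalid input: not JSON, or not a number
```

```bash
python3 -m jog '{"dp":[[0,0,-5],[0,0,-3],[-5,-0.2,0],[-5,-0.2,0],[-5,-0.2,0],[-5,-0.2,0],[-5,-0.2,0],[-5,-0.2,0],[-5,-0.2,0],[-5,-0.2,0]],"turn":[0,0,0.077,0.077,0.077,0.077,0.077,0.077,0.077,0.077]}' -1 40
python3 -m jog '{"dp":[[-5,-0.2,0],[-5,-0.2,0],[-5,-0.2,0],[-5,-0.2,0],[-5,-0.2,0],[-5,-0.2,0],[-5,-0.2,0],[-5,-0.2,0],[-5,-0.2,0],[-5,-0.2,0]],"turn":[0.077,0.077,0.077,0.077,0.077,0.077,0.077,0.077,0.077,0.077]}'
```

```text
time_s: 2.35
ee_pos: [502.2, 412.0, 311.3]
orientation: [0.428, 0.904, 0.0, 0.0]
force: [0.3, 0.2, 0.2]
width: 85.6
finger_force: 0.0
time_s: 3.35
ee_pos: [646.7, -54.0, 311.3]
orientation: [0.736, 0.677, 0.0, 0.0]
force: [0.2, 0.0, -0.8]
width: 85.3
finger_force: 0.0
```

```bash
python3 -m jog '{"dp":[[-5,-1,0],[-5,-1,0],[-5,-1,0],[-5,-1,0],[-5,-1,0],[-5,-1,0],[-5,-1,0],[-5,-1,0],[-5,-1,0],[-5,-1,0]],"turn":[0.08,0.08,0.08,0.08,0.08,0.08,0.08,0.08,0.08,0.08]}'
python3 -m jog '{"dp":[[0,-5,0],[0,-5,0],[0,-5,0],[0,-5,0],[0,-3,0]],"turn":[0.15,0.15,0.15,0.15,0.15]}'
python3 -c "
from h import *
s=arm.get_state();print(s['q'].round(2),s['ee_pos'].round(),R.from_quat(s['orientation']).as_matrix().round(3))"
```

```text
time_s: 4.35
ee_pos: [355.3, -444.6, 311.4]
orientation: [0.941, 0.337, 0.0, 0.0]
force: [-0.2, -0.6, 0.4]
width: 85.4
finger_force: 0.0
time_s: 4.85
ee_pos: [266.9, -247.6, 311.7]
orientation: [1.0, -0.012, 0.0, -0.001]
force: [1.3, 0.1, -0.4]
width: 85.4
finger_force: 0.0
[ 0.29 -0.17  0.35  2.11  0.06  1.19 -0.99] [ 267. -248.  312.] [[ 1.    -0.024  0.001]
 [-0.024 -1.     0.002]
 [ 0.001 -0.002 -1.   ]]
```

```bash
python3 -m jog '{"dp":[[-2,0,0],[-2,0,0],[-2,0,0],[-1,0,0],[-1,0,0],[0,0,0],[-3,0,0],[-3,0,0]],"turn":[0.15,0.15,0.15,0.15,0.15,0.15,0.03,0]}'
python3 -c "
from h import *
s=arm.get_state();print(s['q'].round(2),s['ee_pos'].round(),R.from_quat(s['orientation']).as_matrix().round(3))"
```

```text
time_s: 5.65
ee_pos: [185.0, -216.5, 307.4]
orientation: [0.894, -0.448, -0.005, -0.002]
force: [-0.2, -1.2, 0.4]
width: 85.3
finger_force: 0.0
[ 0.97 -0.31 -0.15  2.23 -0.05  1.23 -1.66] [ 185. -216.  307.] [[ 0.599 -0.801 -0.007]
 [-0.801 -0.599  0.009]
 [-0.012  0.    -1.   ]]
```

```bash
python3 -m jog '{"dp":[[-3,0,0],[-3,0,0],[-3,0,0]],"turn":[0,0,0]}'
python3 -c "
from h import *
s=arm.get_state();print(s['q'].round(2),s['ee_pos'].round(),R.from_quat(s['orientation']).as_matrix().round(3))"
```

```text
time_s: 5.95
ee_pos: [166.9, -194.7, 286.0]
orientation: [0.889, -0.457, -0.031, -0.014]
force: [0.2, -1.2, 1.0]
width: 85.6
finger_force: 0.0
[ 0.81 -0.31 -0.03  2.28 -0.02  1.24 -1.73] [ 167. -195.  286.] [[ 0.58  -0.813 -0.043]
 [-0.812 -0.582  0.053]
 [-0.068  0.004 -0.998]]
```

```bash
python3 -m jog '{"dp":[[-4,0,-2],[-4,0,-2],[-4,0,-2],[-4,0,-2]],"turn":[0,0,0,0]}'
python3 -c "
from h import *
s=arm.get_state();print(s['q'].round(2),s['ee_pos'].round(),R.from_quat(s['orientation']).as_matrix().round(3))"
python3 -m jog '{"dp":[[3,0,0],[3,0,0]],"turn":[0,0]}'
python3 -c "
from h import *
s=arm.get_state();print(s['q'].round(2),s['ee_pos'].round(),R.from_quat(s['orientation']).as_matrix().round(3))"
```

```text
time_s: 6.35
ee_pos: [153.1, -162.5, 289.7]
orientation: [0.887, -0.454, -0.073, -0.032]
force: [-2.2, -1.0, 2.0]
width: 85.7
finger_force: 0.0
[ 0.83 -0.31 -0.07  2.28 -0.04  1.33 -1.74] [ 153. -162.  290.] [[ 0.577 -0.811 -0.101]
 [-0.801 -0.585  0.123]
 [-0.159  0.01  -0.987]]
time_s: 6.55
ee_pos: [192.2, -208.6, 280.2]
orientation: [0.891, -0.447, -0.071, -0.035]
force: [0.0, 0.1, 0.6]
width: 85.4
finger_force: 0.0
[ 0.79 -0.16 -0.03  2.2  -0.03  1.26 -1.72] [ 192. -209.  280.] [[ 0.59  -0.802 -0.096]
 [-0.792 -0.598  0.125]
 [-0.157  0.002 -0.988]]
```

The tool's lean persists when I push against joint 2's limit, and it leans the right way. I'll carry on until it reaches about 35°.

```bash
cat > st.py <<'E'
from h import *
s=arm.get_state();M=R.from_quat(s['orientation']).as_matrix();z=M[:,2]
print(s['q'].round(2),s['ee_pos'].round(1),'tilt',np.degrees(np.arccos(-z[2])).round(1),'az',np.degrees(np.arctan2(z[1],z[0])).round(1),'yaz',np.degrees(np.arctan2(M[1,1],M[0,1])).round(1),'yz',M[2,1].round(3),'F',s['force'].round(1))
E
python3 -m jog '{"dp":[[-3,0,-3],[-5,0,-2],[-5,0,-2],[-5,0,-2],[-5,0,-2],[-5,0,-2]],"turn":[0,0,0,0,0,0]}'; python3 st.py
```

```text
time_s: 7.15
ee_pos: [152.1, -133.5, 341.2]
orientation: [0.89, -0.436, -0.121, -0.059]
force: [1.4, 2.0, 0.2]
width: 85.3
finger_force: 0.0
[ 0.93 -0.3  -0.18  2.18 -0.09  1.53 -1.7 ] [ 152.1 -133.5  341.2] tilt 15.5 az 127.7 yaz -142.2 yz -0.001 F [1.4 2.  0.2]
```

```bash
python3 -m jog '{"dp":[[-1.5,0,-4.5],[-1.5,0,-4.5],[-2,0,-4.5],[-2,0,-4.5],[-2,0,-4.5]],"turn":[0,0,0,0,0]}'; python3 st.py
```

```text
time_s: 7.65
ee_pos: [161.5, -140.2, 563.2]
orientation: [0.884, -0.447, -0.126, -0.06]
force: [-0.1, -1.2, -0.6]
width: 85.8
finger_force: 0.0
[ 0.7  -0.31 -0.01  1.71 -0.07  2.01 -1.83] [ 161.5 -140.2  563.2] tilt 16.1 az 127.9 yaz -143.6 yz 0.008 F [-0.1 -1.2 -0.6]
```

```bash
python3 -m jog '{"dp":[[1.5,0,4.5],[1.2,0,4.5],[1,0,4.5],[1,0,4.5],[-5,0,-1],[-5,0,-1],[-5,0,-1]],"turn":[0,0,0,0,0,0,0]}'; python3 st.py
```

```text
time_s: 8.35
ee_pos: [146.5, -111.2, 384.2]
orientation: [0.877, -0.447, -0.161, -0.074]
force: [-1.9, -2.3, 0.8]
width: 85.4
finger_force: 0.0
[ 0.72 -0.3  -0.04  2.11 -0.09  1.69 -1.83] [ 146.5 -111.2  384.2] tilt 20.5 az 128.2 yaz -143.9 yz 0.014 F [-1.9 -2.3  0.8]
```

```bash
python3 -m jog '{"dp":[[-5,0,-1],[-5,0,-1],[-5,0,-1],[-5,0,-1]],"turn":[0,0,0,0]}'; python3 st.py
```

```text
time_s: 8.75
ee_pos: [132.3, -73.3, 406.6]
orientation: [0.866, -0.443, -0.21, -0.096]
force: [-0.7, -1.2, 0.1]
width: 85.4
finger_force: 0.0
[ 0.73 -0.31 -0.08  2.09 -0.14  1.81 -1.86] [132.3 -73.3 406.6] tilt 26.7 az 128.5 yaz -143.9 yz 0.021 F [-0.7 -1.2  0.1]
```

```bash
cat > go.py <<'E'
import sys
from h import *
s=arm.get_state();M=R.from_quat(s['orientation']).as_matrix()
t=np.array([float(a) for a in sys.argv[1:4]]); d=M.T@(t-s['ee_pos'])/10
print('tool delta cm',d.round(2),'norm',np.linalg.norm(d).round(2)); print(M.round(3))
E
python3 go.py 686 38 213
```

```text
tool delta cm [ 29.3  -51.71   5.71] norm 59.71
[[ 0.518 -0.808 -0.28 ]
 [-0.728 -0.589  0.352]
 [-0.449  0.021 -0.893]]
```

```bash
python3 -m jog '{"dp":[[2.2,-4,0],[2.2,-4,0],[2.2,-4,0.2],[2.2,-4,0.4],[2.3,-4,0.4],[2.3,-4,0.5],[2.3,-4,0.5],[2.3,-4,0.5],[2.3,-4,0.6],[2.3,-4,0.6]],"turn":[0,0,0,0,0,0,0,0,0,0]}'; python3 st.py; python3 go.py 686 38 213
```

```text
time_s: 9.75
ee_pos: [564.6, 20.5, 265.0]
orientation: [0.87, -0.435, -0.21, -0.097]
force: [0.6, -0.9, 0.5]
width: 85.3
finger_force: 0.0
[ 0.34  0.53 -0.32  1.49 -0.19  1.45 -2.41] [564.6  20.5 265. ] tilt 26.8 az 128.6 yaz -143.0 yz 0.014 F [ 0.6 -0.9  0.5]
tool delta cm [  7.56 -10.81   1.84] norm 13.32
[[ 0.533 -0.798 -0.281]
 [-0.716 -0.602  0.353]
 [-0.451  0.014 -0.892]]
```

```bash
python3 -m jog '{"dp":[[2.5,-3.6,0.6],[2.5,-3.6,0.6],[2.5,-3.6,0.6],[0,0,0]],"turn":[0,0,0,0]}'; python3 st.py
python3 - <<'E'
from h import *
s=arm.get_state(); d=cams.read_camera("wrist"); W=wristworld(d,s)
im=d["frame"][...,::-1].copy()
for n in["knob_mid","plunger","hood_front","low_stop"]:
    for r in regions_of("wrist",n)[:2]:
        m=r["pixels"]&(d["depth"]>0); w=W[m]
        if m.sum(): print(n,round(r["confidence"],2),np.round(r["position"]),m.sum(),np.median(w,0).round(1),np.percentile(w,3,0).round(1),np.percentile(w,97,0).round(1))
np.save("w1.npy",W); cv2.imwrite("pics/w1.png",im)
E
```

```text
time_s: 10.15
ee_pos: [684.8, 40.0, 206.5]
orientation: [0.869, -0.435, -0.215, -0.096]
force: [-1.4, -0.0, -1.8]
width: 85.3
finger_force: 0.0
[ 0.24  0.8  -0.3   1.17 -0.15  1.5  -2.47] [684.8  40.  206.5] tilt 27.2 az 129.2 yaz -142.9 yz 0.019 F [-1.4 -0.  -1.8]
knob_mid 0.61 [192. 321.] 833 [651.7  85.5  91. ] [638.9  75.5  74.6] [662.5  98.3  98.2]
knob_mid 0.25 [ 53. 532.] 2104 [ 546.6 -151.1   19. ] [ 513.8 -177.4    1. ] [ 569.5 -124.6   20.8]
plunger 0.58 [190. 320.] 850 [651.7  85.6  90.9] [638.   75.5  72.9] [662.5  98.1  98.2]
hood_front 0.58 [218. 320.] 25184 [617.5 132.1  37.3] [503.8  50.2  10.6] [702.6 247.1 207.4]
low_stop 0.51 [207. 222.] 155 [696.7 236.2  23.3] [688.5 231.5  12.9] [704.  242.3  28.7]
```

View pics/w1.png

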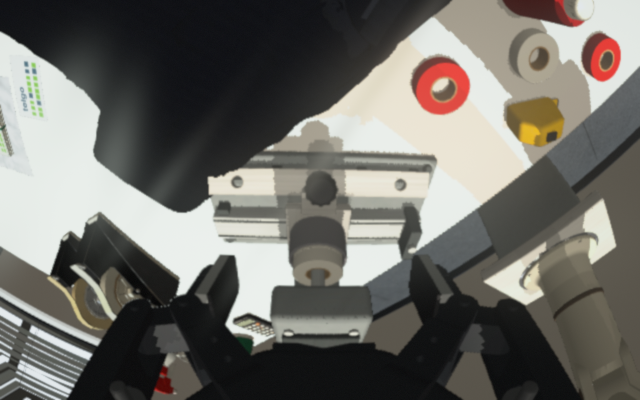

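The knob is at pixel (190, 321), which agrees with the estimate. The low stop is to the left (207, 222) and the tall stop to the right at column 408. I'll go down to the knob.

```bash
python3 go.py 641.5 98 63.8
```

```text
tool delta cm [ 0.26 -0.46 16.94] norm 16.94
[[ 0.533 -0.798 -0.28 ]
 [-0.717 -0.602  0.352]
 [-0.45   0.013 -0.893]]
```

```bash
python3 -m jog '{"dp":[[0.2,-0.4,3],[0,0,3],[0,0,3],[0,0,3],[0,0,2],[0,0,2],[0,0,0.9],[0,0,0]],"turn":[0,0,0,0,0,0,0,0]}'; python3 st.py; python3 go.py 641.5 98 63.8
```

```text
time_s: 11.2
ee_pos: [639.8, 98.5, 63.5]
orientation: [0.87, -0.435, -0.211, -0.097]
force: [0.8, -0.3, 0.0]
width: 85.2
finger_force: 0.0
[ 0.19  0.87 -0.31  1.41 -0.15  1.18 -2.47] [639.8  98.5  63.5] tilt 26.8 az 128.7 yaz -142.9 yz 0.014 F [ 0.8 -0.3  0. ]
tool delta cm [ 0.11 -0.11 -0.09] norm 0.18
[[ 0.533 -0.798 -0.282]
 [-0.716 -0.603  0.352]
 [-0.451  0.014 -0.892]]
```

Close moderately, then look.

```bash
python3 -m jog '{"dp":[[0,0,0],[0,0,0],[0,0,0],[0,0,0],[0,0,0],[0,0,0],[0,0,0],[0,0,0]],"turn":[0,0,0,0,0,0,0,0]}' 1 40; python3 st.py
python3 - <<'E'
from h import *
d=cams.read_camera("wrist"); cv2.imwrite("pics/w2.png",cv2.resize(d["frame"][100:340,180:470,::-1],None,fx=2.5,fy=2.5))
E
```

```text
time_s: 12.0
ee_pos: [641.4, 98.1, 63.4]
orientation: [0.87, -0.435, -0.21, -0.098]
force: [0.6, -2.5, 5.3]
width: 28.6
finger_force: 39.5
[ 0.19  0.87 -0.31  1.4  -0.15  1.18 -2.47] [641.4  98.1  63.4] tilt 26.8 az 128.5 yaz -143.0 yz 0.013 F [ 0.6 -2.5  5.3]
```

View pics/w2.png

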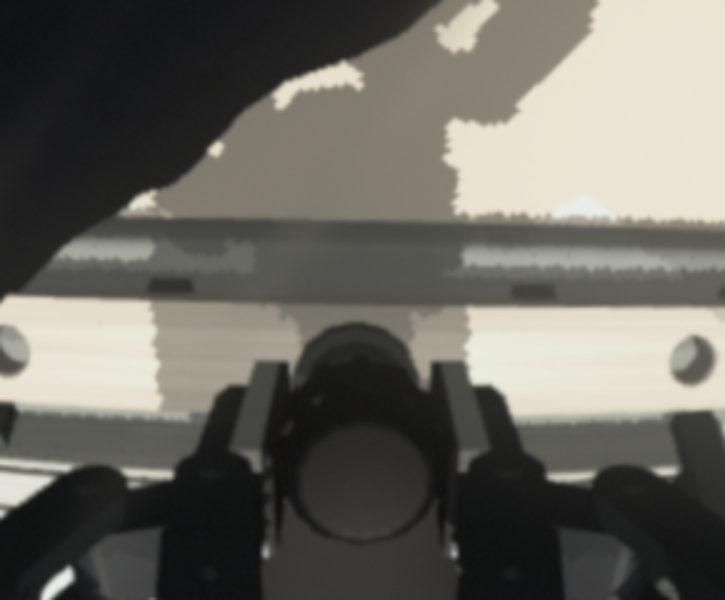

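The pads have the knob (28.6 mm between them). I'll pull along its axis.

```bash
python3 -m jog '{"dp":[[0,0,0],[0.05,0.01,-0.35],[0.05,0.01,-0.35],[0.05,0.01,-0.35],[0.05,0.01,-0.35],[0,0,0],[0,0,0]],"turn":[0,0,0,0,0,0,0]}' 1 70; python3 st.py; python3 go.py 641.4 98.1 63.4
```

```text
time_s: 12.75
ee_pos: [644.9, 92.1, 73.9]
orientation: [0.87, -0.435, -0.211, -0.097]
force: [0.8, 2.3, -7.6]
width: 27.9
finger_force: 69.4
[ 0.2   0.86 -0.31  1.39 -0.15  1.21 -2.46] [644.9  92.1  73.9] tilt 26.9 az 128.7 yaz -142.9 yz 0.014 F [ 0.8  2.3 -7.6]
tool delta cm [-0.14 -0.1   1.25] norm 1.26
[[ 0.533 -0.798 -0.283]
 [-0.716 -0.603  0.353]
 [-0.452  0.014 -0.892]]
```

```bash
python3 -m jog '{"dp":[[0,0,-0.08],[0.02,-1,-0.03],[0.02,-1,-0.03],[0.02,-1,-0.03],[0.02,-1,-0.03],[0,0,0]],"turn":[0,0,0,0,0,0]}'; python3 st.py;  python3 go.py 644.9 92.1 73.9
```

```text
time_s: 13.35
ee_pos: [679.7, 115.8, 74.6]
orientation: [0.87, -0.435, -0.21, -0.098]
force: [0.9, 2.2, -9.4]
width: 27.6
finger_force: 69.8
[ 0.15  0.91 -0.3   1.28 -0.16  1.25 -2.5 ] [679.7 115.8  74.6] tilt 26.8 az 128.4 yaz -142.9 yz 0.012 F [ 0.9  2.2 -9.4]
tool delta cm [-0.13  4.2   0.21] norm 4.21
[[ 0.534 -0.798 -0.28 ]
 [-0.716 -0.603  0.353]
 [-0.45   0.012 -0.893]]
```

```bash
python3 -m jog '{"dp":[[0.02,-1,-0.03],[0.02,-1,-0.03],[0.02,-1,-0.03],[0.02,-1,-0.03],[0.02,-1,-0.03],[0,0,0]],"turn":[0,0,0,0,0,0]}'; python3 st.py;  python3 go.py 722.4 147 74.5
python3 - <<'E'
from h import *
d=cams.read_camera("wrist"); cv2.imwrite("pics/w3.png",cv2.resize(d["frame"][100:340,180:470,::-1],None,fx=2.5,fy=2.5))
E
```

```text
time_s: 13.95
ee_pos: [721.1, 144.4, 74.9]
orientation: [0.87, -0.435, -0.209, -0.098]
force: [2.4, -0.2, -10.4]
width: 27.6
finger_force: 70.1
[ 0.08  0.98 -0.26  1.13 -0.18  1.31 -2.53] [721.1 144.4  74.9] tilt 26.7 az 128.3 yaz -143.0 yz 0.011 F [  2.4  -0.2 -10.4]
tool delta cm [-0.1  -0.26  0.09] norm 0.29
[[ 0.534 -0.798 -0.278]
 [-0.716 -0.602  0.353]
 [-0.449  0.011 -0.893]]
```

View pics/w3.png

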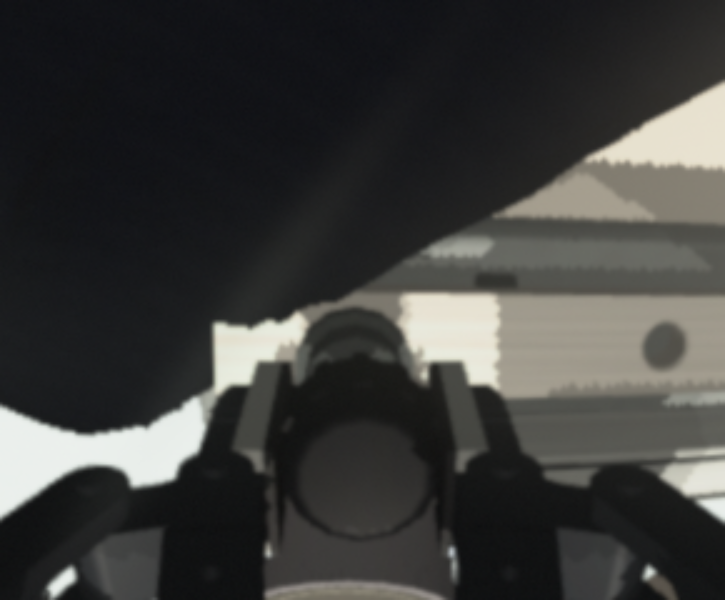

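```bash
python3 -m jog '{"dp":[[0,-0.25,0],[0,0,0],[-0.05,-0.01,0.35],[-0.05,-0.01,0.3],[0,0,0]],"turn":[0,0,0,0,0]}' 1 50; python3 st.py;  python3 go.py 722.4 147 74.5;python3 -m jog '{"dp":[[-0.04,-0.01,0.3],[0,0,0]],"turn":[0,0]}' ; python3 st.py
```

```text
time_s: 14.5
ee_pos: [719.0, 147.7, 69.6]
orientation: [0.87, -0.435, -0.21, -0.097]
force: [1.9, -2.5, -11.7]
width: 27.5
finger_force: 70.4
[ 0.07  0.98 -0.26  1.14 -0.18  1.3  -2.53] [719.  147.7  69.6] tilt 26.8 az 128.6 yaz -143.0 yz 0.014 F [  1.9  -2.5 -11.7]
tool delta cm [ 0.01 -0.23 -0.56] norm 0.6
[[ 0.533 -0.798 -0.281]
 [-0.717 -0.602  0.352]
 [-0.45   0.014 -0.893]]
time_s: 14.7
ee_pos: [718.5, 149.4, 67.2]
orientation: [0.87, -0.435, -0.21, -0.098]
force: [4.7, -1.2, -12.2]
width: 27.9
finger_force: 70.1
[ 0.07  0.98 -0.26  1.14 -0.18  1.3  -2.53] [718.5 149.4  67.2] tilt 26.8 az 128.5 yaz -143.0 yz 0.013 F [  4.7  -1.2 -12.2]
```

```bash
python3 -m jog '{"dp":[[-0.03,-0.01,0.2],[-0.03,-0.01,0.2],[0,0,0]],"turn":[0,0,0]}' ; python3 st.py;  python3 go.py 722.4 147 74.5
```

```text
time_s: 15.0
ee_pos: [717.6, 151.0, 64.6]
orientation: [0.87, -0.435, -0.209, -0.098]
force: [3.3, -2.2, -9.1]
width: 27.7
finger_force: 70.4
[ 0.07  0.98 -0.26  1.15 -0.18  1.29 -2.53] [717.6 151.   64.6] tilt 26.7 az 128.4 yaz -143.0 yz 0.012 F [ 3.3 -2.2 -9.1]
tool delta cm [ 0.09 -0.13 -1.16] norm 1.17
[[ 0.533 -0.799 -0.279]
 [-0.717 -0.602  0.352]
 [-0.449  0.012 -0.893]]
```

```bash
python3 -m jog '{"dp":[[0,0,0],[0,0,0],[0,0,0],[0,0,0],[0,0,0],[0,0,0]],"turn":[0,0,0,0,0,0]}' -1; python3 st.py
python3 - <<'E'
from h import *
d=cams.read_camera("wrist"); cv2.imwrite("pics/w4.png",cv2.resize(d["frame"][100:340,180:470,::-1],None,fx=2.5,fy=2.5))
E
```

```text
time_s: 15.6
ee_pos: [716.4, 151.8, 64.4]
orientation: [0.87, -0.435, -0.211, -0.097]
force: [0.4, -1.0, 0.3]
width: 85.4
finger_force: 0.0
[ 0.07  0.99 -0.26  1.15 -0.18  1.29 -2.53] [716.4 151.8  64.4] tilt 26.8 az 128.6 yaz -142.9 yz 0.014 F [ 0.4 -1.   0.3]
```

View pics/w4.png

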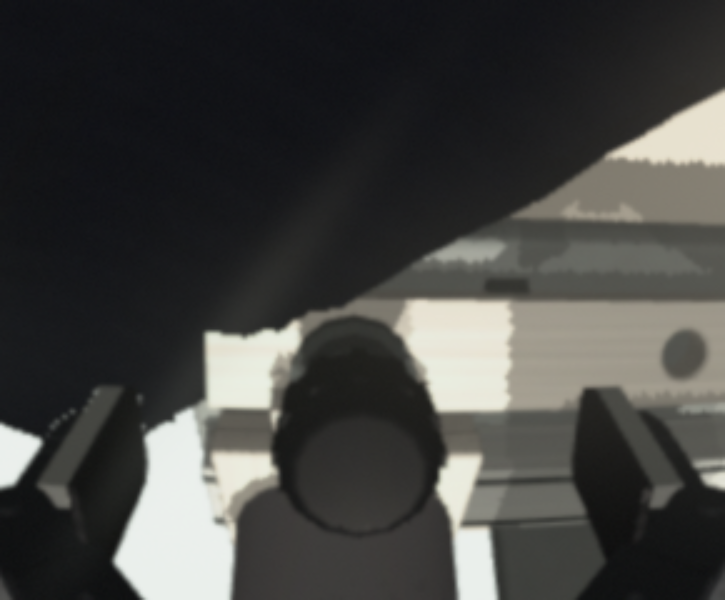

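Seen from the knob, the middle hole sits about as far off as an end hole did at the start, so the carriage is about 95 mm along. I'll back off and check the knob's height.

```bash
python3 -m jog '{"dp":[[0,0,-2],[0,0,-3],[0,0,-3],[0,0,-3],[0,0,-3],[0,0,0]],"turn":[0,0,0,0,0,0]}'; python3 st.py
cat > lk.py <<'E'
import sys
from h import *
s=arm.get_state(); d=cams.read_camera("wrist"); W=wristworld(d,s); np.save("wl.npy",W); cv2.imwrite("pics/"+sys.argv[1],d["frame"][...,::-1])
for n in sys.argv[2:]:
    for r in regions_of("wrist",n)[:3]:
        m=r["pixels"]&(d["depth"]>0); w=W[m]
        if m.sum(): print(n,round(r["confidence"],2),np.round(r["position"]),m.sum(),np.median(w,0).round(1),np.percentile(w,3,0).round(1),np.percentile(w,97,0).round(1))
E
python3 lk.py w5.png knob_mid cup_rim roll_mid
python3 - <<'E'
from h import *
for c in("scene","top"):
    d=cams.read_camera(c); W=world(d)
    for n in("knob_mid","cup_rim","roll_mid","cone","measure"):
      for r in regions_of(c,n)[:2]:
        m=r["pixels"]&(d["depth"]>0); w=W[m]; print(c,n,round(r["confidence"],2),r["position"].__repr__(),m.sum(),np.median(w,0).round(1),np.percentile(w,3,0).round(1),np.percentile(w,97,0).round(1))
E
```

```text
time_s: 16.25
ee_pos: [759.4, 99.9, 194.1]
orientation: [0.87, -0.436, -0.207, -0.099]
force: [0.1, 0.1, -0.2]
width: 85.7
finger_force: 0.0
[ 0.1   0.94 -0.23  0.92 -0.19  1.56 -2.53] [759.4  99.9 194.1] tilt 26.5 az 127.7 yaz -143.1 yz 0.008 F [ 0.1  0.1 -0.2]
cup_rim 0.89 [240. 323.] 6392 [679.3 212.4  84.1] [636.  132.5  37.8] [734.7 256.2 127.7]
roll_mid 0.91 [ 73. 596.] 1552 [ 549.3 -150.5   18.7] [ 517.1 -177.4    2. ] [ 569.7 -123.9   20.9]
roll_mid 0.73 [ 95. 520.] 1959 [602.9 -46.2  19. ] [570.3 -72.    3.5] [623.5 -20.6  20.8]
roll_mid 0.5 [ 76. 635.] 227 [ 481.5 -214.7    9.8] [ 459.3 -232.5    2.4] [ 493.9 -209.    19.3]
scene cup_rim 0.56 [151.6, 312.0] 703 [664.6 201.6  52.1] [600.  127.9  28.4] [727.6 255.8 100.3]
scene cup_rim 0.38 [258.7, 325.2] 442 [ 537.2 -154.4   19.5] [ 5.096e+02 -1.815e+02  3.000e-01] [ 564.7 -121.2   22.9]
scene roll_mid 0.88 [255.5, 324.7] 418 [ 534.9 -153.7   19.6] [ 509.1 -181.4    1.6] [ 563.2 -126.    22.9]
scene roll_mid 0.73 [293.9, 312.6] 528 [ 463.9 -239.7   19.7] [ 4.362e+02 -2.678e+02  1.000e-01] [ 492.4 -210.8   22.5]
scene cone 0.94 [254.4, 357.4] 672 [ 596.3 -203.6   63.1] [ 578.6 -220.    16.2] [ 622.3 -176.6  101.4]
scene measure 0.91 [248.7, 298.9] 449 [ 468.2 -124.4   43.4] [ 448.8 -145.6    0.6] [499.1 -90.2  61.3]
top knob_mid 0.47 [162.7, 267.2] 63 [721.1 140.   92.1] [703.5 127.5  81.2] [735.6 158.3 115.2]
top cup_rim 0.88 [172.7, 236.4] 295 [669.4 231.7 100.2] [641.3 132.1  38.3] [729.4 286.  137.4]
top roll_mid 0.74 [159.8, 268.3] 79 [723.1 140.   91.1] [681.  127.5  23.4] [766.8 160.  165.3]
top roll_mid 0.64 [244.8, 384.0] 223 [ 461.6 -245.2   17.9] [ 4.368e+02 -2.706e+02  2.000e-01] [ 487.1 -216.4   25.9]
top cone 0.6 [201.3, 366.9] 297 [ 595.8 -191.3   73.2] [ 580.6 -217.6   13.6] [ 627.2 -169.8  101.3]
```

Run:
```python
from h import *
for f,c in(("w1.npy",(650,85)),("wl.npy",(727.5,140))):
    W=np.load(f).reshape(-1,3); p=W[(np.hypot(W[:,0]-c[0],W[:,1]-c[1])<22)&(W[:,2]>60)&(W[:,2]<125)]; t=p[p[:,2]>np.percentile(p[:,2],50)]
    print(f,len(p),np.percentile(p[:,2],[50,80,95,99]).round(1),t.mean(0).round(1))
W=np.load("wl.npy").reshape(-1,3); q=W[np.hypot(W[:,0]-657,W[:,1]-238)<45]
for lo,hi in((80,90),(90,96),(96,102),(102,108),(108,114),(114,120),(120,128),(128,136),(136,142),(142,150)):
    p=q[(q[:,2]>=lo)&(q[:,2]<hi)]
    if len(p): print(lo,len(p),p.mean(0).round(1),p.min(0).round(),p.max(0).round())
```

```text
w1.npy 871 [91.  95.3 97.7 98.8] [648.7  89.3  94.6]
wl.npy 964 [90.9 95.2 97.7 98.6] [725.1 142.6  94.6]
80 702 [671.5 219.9  84.7] [625. 202.  80.] [694. 268.  90.]
90 229 [672.1 220.5  93. ] [639. 207.  90.] [688. 252.  96.]
96 273 [670.3 222.3  99. ] [640. 208.  96.] [688. 252. 102.]
102 988 [662.3 232.9 104.6] [629. 207. 102.] [688. 268. 108.]
108 61 [661.5 233.4 111.1] [654. 229. 108.] [666. 240. 114.]
114 67 [661.1 234.1 117. ] [651. 230. 114.] [666. 245. 120.]
120 100 [661.3 234.4 123.8] [652. 230. 120.] [666. 244. 128.]
128 104 [661.1 233.9 132.3] [652. 230. 128.] [667. 243. 136.]
136 77 [660.  235.5 139. ] [652. 231. 136.] [665. 243. 142.]
142 7 [658.3 237.4 142.3] [656. 234. 142.] [662. 240. 142.]
```

The knob sits as high above the bar as at the start, so the pin is fully down. The spindle is near (658, 237) and the pile top is at about z = 105. Next I'll bring the tool upright by pushing up against joint 6's limit at azimuth -52°.

```bash
python3 go.py 230 -290 480
```

```text
tool delta cm [-13.06  66.01 -24.97] norm 71.77
[[ 0.533 -0.798 -0.282]
 [-0.716 -0.602  0.353]
 [-0.451  0.014 -0.892]]
```

```bash
python3 -m jog '{"dp":[[-0.8,4.2,-1.6],[-0.8,4.2,-1.6],[-0.8,4.2,-1.6],[-0.8,4.2,-1.6],[-0.8,4.2,-1.6],[-0.8,4.2,-1.6],[-0.8,4.2,-1.6],[-0.8,4.2,-1.6],[-0.8,4.2,-1.6],[-0.8,4.2,-1.6]],"turn":[0,0,0,0,0,0,0,0,0,0]}'; python3 -m jog '{"dp":[[-0.8,4.2,-1.6],[-0.8,4.2,-1.6],[-0.8,4.2,-1.6],[-0.8,4.2,-1.6],[-0.8,4.2,-1.6]],"turn":[0,0,0,0,0]}'; python3 st.py
```

```text
time_s: 18.05
ee_pos: [421.8, -150.8, 374.9]
orientation: [0.87, -0.435, -0.21, -0.097]
force: [0.6, -0.4, 0.1]
width: 85.3
finger_force: 0.0
time_s: 18.55
ee_pos: [255.4, -276.7, 467.4]
orientation: [0.87, -0.435, -0.21, -0.097]
force: [0.6, -1.1, -0.5]
width: 85.6
finger_force: 0.0
[ 0.82  0.14 -0.03  1.56 -0.05  1.91 -1.71] [ 255.4 -276.7  467.4] tilt 26.8 az 128.6 yaz -143.0 yz 0.014 F [ 0.6 -1.1 -0.5]
```

```bash
python3 -m jog '{"dp":[[0,0,-5],[0,0,-5],[0,0,-5],[0,0,-5],[0,0,-5]],"turn":[0,0,0,0,0]}'; python3 st.py
```

```text
time_s: 19.05
ee_pos: [308.7, -336.1, 560.9]
orientation: [0.882, -0.443, -0.141, -0.073]
force: [0.6, 0.0, 0.1]
width: 85.8
finger_force: 0.0
[ 0.77  0.2   0.05  1.24 -0.06  2.01 -1.7 ] [ 308.7 -336.1  560.9] tilt 18.3 az 125.9 yaz -143.4 yz -0.004 F [0.6 0.  0.1]
```

```bash
python3 -m jog '{"dp":[[0,0,-5],[0,0,-5],[0,0,-5],[0,0,-5]],"turn":[0,0,0,0]}'; python3 st.py
```

```text
time_s: 19.45
ee_pos: [326.4, -358.6, 621.8]
orientation: [0.89, -0.449, -0.068, -0.048]
force: [-0.8, 0.2, -0.1]
width: 85.4
finger_force: 0.0
[ 0.77  0.18  0.06  1.11 -0.06  2.01 -1.7 ] [ 326.4 -358.6  621.8] tilt 9.5 az 118.0 yaz -143.6 yz -0.024 F [-0.8  0.2 -0.1]
```

```bash
python3 -m jog '{"dp":[[0,0,-5],[0,0,-5],[0,0,-5]],"turn":[0,0,0]}'; python3 st.py
```

```text
time_s: 19.75
ee_pos: [328.1, -363.8, 673.5]
orientation: [0.892, -0.451, -0.011, -0.028]
force: [0.2, -0.1, 0.0]
width: 85.6
finger_force: 0.0
[ 0.76  0.14  0.07  1.03 -0.06  2.01 -1.7 ] [ 328.1 -363.8  673.5] tilt 3.5 az 85.4 yaz -143.8 yz -0.04 F [ 0.2 -0.1  0. ]
```

```bash
python3 go.py 530 -150 180
```

```text
tool delta cm [ -2.98 -26.94  50.65] norm 57.45
[[ 0.592 -0.806  0.005]
 [-0.805 -0.591  0.061]
 [-0.046 -0.04  -0.998]]
```

```bash
python3 -m jog '{"dp":[[-0.3,-2.3,4.2],[-0.3,-2.3,4.2],[-0.3,-2.3,4.2],[-0.2,-2.3,4.2],[-0.2,-2.3,4.2],[-0.2,-2.3,4.2],[-0.2,-2.3,4.2],[-0.2,-2.3,4.2],[-0.2,-2.3,4.2],[-0.2,-2.3,4.2]],"turn":[0,0,0,0,0,0,0,0,0,0]}'; python3 -m jog '{"dp":[[-0.2,-2,4.2],[-0.2,-2,4.2],[0,0,0],[0,0,0],[0,0,0]],"turn":[0,0,-0.14,-0.14,-0.06]}'; python3 st.py; python3 lk.py w6.png roll_mid cone measure
```

```text
time_s: 20.75
ee_pos: [502.1, -182.7, 262.8]
orientation: [0.892, -0.452, -0.012, -0.029]
force: [0.4, -0.2, 0.3]
width: 85.4
finger_force: 0.0
time_s: 21.25
ee_pos: [531.7, -151.0, 181.2]
orientation: [0.956, -0.292, -0.008, -0.03]
force: [-0.8, -0.5, 0.4]
width: 85.5
finger_force: 0.0
[ 0.46  0.37 -0.23  1.84  0.03  0.95 -1.94] [ 531.7 -151.   181.2] tilt 3.6 az 87.1 yaz -124.0 yz -0.054 F [-0.8 -0.5  0.4]
roll_mid 0.96 [179. 429.] 2209 [ 468.  -238.    19.2] [ 439.6 -264.7    5.7] [ 493.7 -212.6   20.8]
roll_mid 0.8 [172. 228.] 2104 [594.  -50.4  18.9] [568.3 -76.    3.8] [619.4 -22.6  20.4]
roll_mid 0.59 [178. 327.] 2451 [ 540.9 -153.6   19.2] [ 514.1 -179.9    2.8] [ 567.1 -127.2   20.6]
cone 0.8 [ 91. 324.] 3484 [ 606.7 -193.4   86.5] [ 582.8 -217.3   15.9] [ 629.6 -170.6  100.9]
measure 0.72 [241. 329.] 2890 [ 483.4 -113.8   46.1] [ 454.  -142.9    4.6] [505.5 -83.6  61. ]
```

View pics/w6.png

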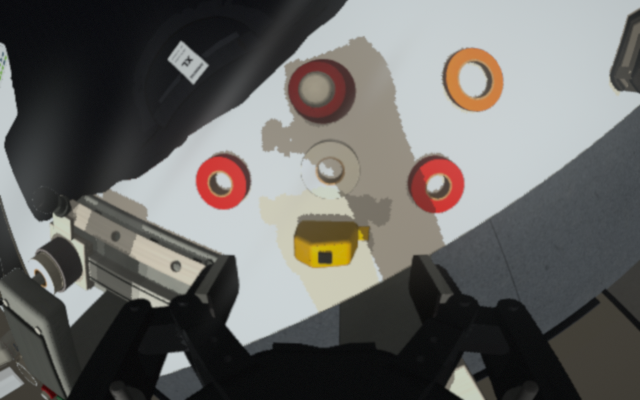

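The white roll shows at (row 170, col 330), in shade between the cone (91, 324) and the measure (241, 329). The two like it, at columns 222 and 436, are red, so this one fits the description, and it is enlarged enough here. I'll descend on it.

```bash
python3 go.py 540 -154 2
```

```text
tool delta cm [ 1.41  0.7  17.92] norm 17.99
[[ 0.826 -0.564  0.004]
 [-0.563 -0.824  0.062]
 [-0.032 -0.054 -0.998]]
```

```bash
python3 -m jog '{"dp":[[0.7,0.35,2],[0.7,0.35,4],[0,0,4],[0,0,3],[0,0,2],[0,0,1.5],[0,0,0.7],[0,0,0.3],[0,0,0]],"turn":[0,0,0,0,0,0,0,0,0]}'; python3 st.py; python3 lk.py w7.png roll_mid; python3 go.py 540 -154 2
```

```text
time_s: 22.35
ee_pos: [539.9, -154.0, 6.1]
orientation: [0.955, -0.294, -0.007, -0.03]
force: [-0.0, 0.2, -0.4]
width: 85.3
finger_force: 0.0
[ 0.42  0.64 -0.19  1.9   0.09  0.62 -1.98] [ 539.9 -154.     6.1] tilt 3.6 az 86.6 yaz -124.3 yz -0.054 F [-0.   0.2 -0.4]
roll_mid 0.91 [264. 136.] 5551 [596.9 -61.5  18.4] [571.3 -76.7   2. ] [620.4 -24.1  19.9]
roll_mid 0.88 [272. 520.] 5650 [ 480.7 -242.4   18.8] [ 444.8 -264.3    2.6] [ 494.6 -214.5   20.3]
roll_mid 0.65 [250. 325.] 10359 [ 544.2 -156.5   19. ] [ 515.3 -181.2    3.2] [ 568.8 -128.1   20.2]
tool delta cm [-0.01  0.03  0.47] norm 0.47
[[ 0.827 -0.562  0.005]
 [-0.562 -0.825  0.062]
 [-0.031 -0.054 -0.998]]
```

```bash
python3 -m jog '{"dp":[[0.15,0,0.35],[0,0,0]],"turn":[0,0]}'; python3 -m jog '{"dp":[[0,0,0],[0,0,0],[0,0,0],[0,0,0],[0,0,0],[0,0,0]],"turn":[0,0,0,0,0,0]}' 1 40; python3 -m jog '{"dp":[[0,0,-0.5],[0,0,-3],[0,0,-4],[0,0,-5],[0,0,-5],[0,0,-4],[0,0,0]],"turn":[0,0,0,0,0,0,0]}'; python3 st.py; python3 lk.py w8.png roll_mid
```

```text
time_s: 22.65
ee_pos: [541.0, -154.7, 2.4]
orientation: [0.955, -0.294, -0.007, -0.03]
force: [-0.9, 0.0, 0.3]
width: 85.5
finger_force: 0.0
time_s: 23.25
ee_pos: [540.7, -154.5, 2.7]
orientation: [0.955, -0.294, -0.008, -0.03]
force: [-1.2, 0.4, 5.5]
width: 58.3
finger_force: 42.6
time_s: 23.95
ee_pos: [544.0, -169.5, 223.8]
orientation: [0.955, -0.294, -0.002, -0.03]
force: [0.8, -0.0, -0.6]
width: 58.1
finger_force: 43.0
[ 0.48  0.35 -0.23  1.77  0.02  1.04 -1.92] [ 544.  -169.5  223.8] tilt 3.4 az 76.1 yaz -124.3 yz -0.056 F [ 0.8 -0.  -0.6]
roll_mid 0.64 [183. 236.] 1753 [593.8 -50.6  18.8] [ 5.675e+02 -7.620e+01  2.000e-01] [620.3 -20.8  20.4]
roll_mid 0.61 [199. 421.] 1758 [ 467.7 -239.    19.2] [ 439.7 -265.     4.6] [ 493.8 -213.1   20.7]
roll_mid 0.57 [256. 326.] 10579 [ 547.4 -172.4  240. ] [ 518.1 -197.   224.7] [ 571.6 -144.   241.3]
```

View pics/w8.png

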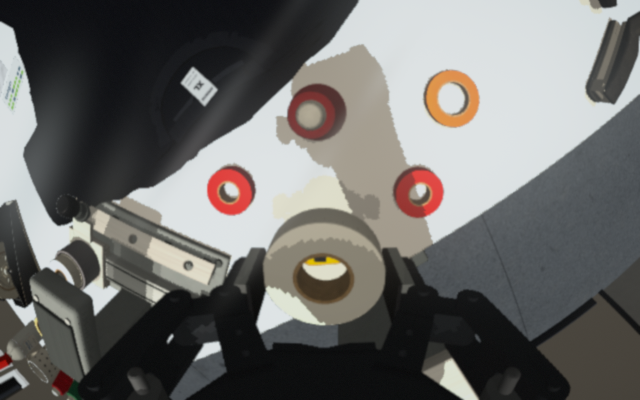

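```bash
python3 -m jog '{"dp":[[0,0,-3],[0,0,-3],[0,0,-3],[0,0,0],[0,0,0],[0,0,0],[0,0,0],[0,0,0],[0,0,0],[0,0,0]],"turn":[-0.12,-0.12,-0.12,-0.12,-0.12,-0.12,-0.12,-0.12,-0.12,-0.135]}'; python3 st.py; python3 go.py 658 238.5 290
```

```text
time_s: 25.05
ee_pos: [538.5, -173.0, 304.0]
orientation: [0.951, 0.306, 0.009, -0.031]
force: [0.2, -0.1, -0.2]
width: 58.2
finger_force: 43.0
[ 0.64  0.3  -0.42  1.66  0.06  1.22 -0.73] [ 538.5 -173.   304. ] tilt 3.7 az 91.0 yaz -54.2 yz -0.053 F [ 0.2 -0.1 -0.2]
tool delta cm [ 33.62 -26.3    4.04] norm 42.87
[[ 0.812  0.584 -0.001]
 [ 0.582 -0.81   0.064]
 [ 0.037 -0.053 -0.998]]
```

```bash
python3 -m jog '{"dp":[[3.3,-2.6,0.3],[3.4,-2.6,0.4],[3.4,-2.6,0.4],[3.4,-2.6,0.4],[3.4,-2.6,0.4],[3.4,-2.6,0.4],[3.4,-2.6,0.4],[3.4,-2.6,0.4],[3.4,-2.7,0.4],[2.5,-2.6,0.4]],"turn":[0,0,0,0,0,0,0,0,0,0]}'; python3 -m jog '{"dp":[[0,0,0],[0,0,0]],"turn":[0,0]}'; python3 st.py; python3 lk.py w9.png roll_mid cup_rim
python3 - <<'E'
from h import *
W=np.load("wl.npy").reshape(-1,3); q=W[np.hypot(W[:,0]-657,W[:,1]-238)<45]
for lo,hi in((98,102),(102,104),(104,108),(110,125),(125,136),(136,140),(140,145)):
    p=q[(q[:,2]>=lo)&(q[:,2]<hi)]
    if len(p)>2: print(lo,len(p),p.mean(0).round(1),p.min(0).round(1),p.max(0).round(1))
E
python3 go.py 658 238.5 180
```

```text
time_s: 26.05
ee_pos: [656.9, 234.4, 290.0]
orientation: [0.952, 0.304, 0.009, -0.03]
force: [-0.9, 0.0, 0.4]
width: 58.3
finger_force: 43.0
time_s: 26.25
ee_pos: [656.0, 233.4, 290.3]
orientation: [0.952, 0.305, 0.009, -0.03]
force: [-0.2, -0.6, -0.2]
width: 58.2
finger_force: 43.0
[-0.    0.55 -0.53  1.37  0.22  1.27 -1.48] [656.  233.4 290.3] tilt 3.5 az 91.7 yaz -54.4 yz -0.051 F [-0.2 -0.6 -0.2]
roll_mid 0.82 [285. 447.] 313 [611.6 -29.2  18.6] [ 5.987e+02 -4.770e+01 -1.000e-01] [623.2 -16.8  21.4]
roll_mid 0.56 [383. 456.] 369 [ 460.5 -225.2   19.2] [ 440.9 -262.2    3.7] [ 482.2 -209.1   21.3]
roll_mid 0.55 [258. 327.] 10746 [659.8 234.4 306.4] [628.8 206.2 290.6] [684.1 259.5 308.8]
cup_rim 0.75 [173. 346.] 6355 [676.5 226.6  84.3] [629.2 143.6  41.6] [728.1 282.4 131. ]
98 36 [667.8 241.9  99.8] [645.7 225.4  98. ] [687.5 266.5 101.6]
102 169 [659.8 239.4 103.6] [628.3 208.9 102.1] [688.1 268.7 104. ]
104 1728 [658.3 238.9 105.1] [627.7 208.6 104. ] [687.3 268.1 107.5]
110 32 [663.1 241.  117.1] [657.5 231.7 110.3] [665.8 246.4 124.8]
125 57 [661.7 240.6 132.9] [650.3 231.  126.1] [666.1 246.3 135.9]
136 62 [659.  239.7 138.1] [650.5 231.8 136.1] [664.9 245.4 140. ]
140 88 [658.1 238.6 142. ] [652.2 233.2 140.1] [662.9 243.8 144. ]
tool delta cm [ 0.12 -0.15 11.23] norm 11.23
[[ 0.816  0.577  0.001]
 [ 0.576 -0.815  0.061]
 [ 0.036 -0.049 -0.998]]
```

View pics/w9.png

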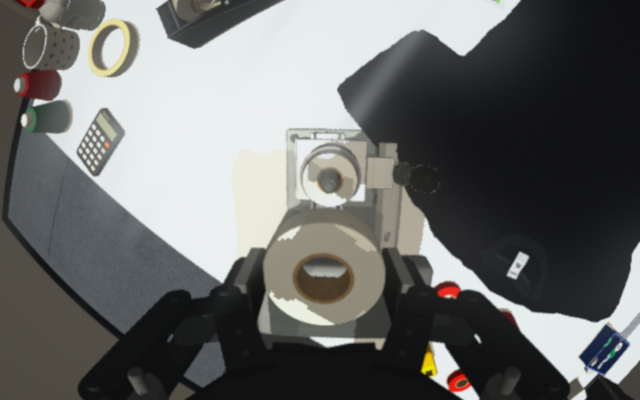

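The spindle sits in the pile's hole at (row 180, col 330). The held roll is at (268, 325), clear of the hood. Its axis is at about (657.6, 238.4).

```bash
python3 go.py 657.3 238.7 156; python3 -m jog '{"dp":[[0,-0.1,3],[0,-0.1,3],[0.05,0,3],[0,0,2],[0,0,1.5],[0,0,1],[0,0,0],[0,0,0]],"turn":[0,0,0,0,0,0,0,0]}'; python3 st.py; python3 go.py 657.3 238.7 156; python3 lk.py w10.png roll_mid
python3 - <<'E'
from h import *
W=np.load("wl.npy").reshape(-1,3); zt=arm.get_state()["ee_pos"][2]
p=W[(np.hypot(W[:,0]-657,W[:,1]-238)<45)&(abs(W[:,2]-zt-17)<4)]; a=p[:,:2]
print(zt,len(p),cv2.minEnclosingCircle(a.astype(np.float32)),p[:,2].mean())
E
```

```text
tool delta cm [-1.000e-02 -9.000e-02  1.363e+01] norm 13.63
[[ 0.816  0.577  0.001]
 [ 0.576 -0.815  0.061]
 [ 0.036 -0.049 -0.998]]
time_s: 27.2
ee_pos: [657.9, 242.3, 159.4]
orientation: [0.952, 0.304, 0.011, -0.029]
force: [-0.4, 0.1, -0.1]
width: 58.0
finger_force: 43.0
[-0.03  0.66 -0.5   1.49  0.28  1.04 -1.53] [657.9 242.3 159.4] tilt 3.6 az 86.3 yaz -54.6 yz -0.049 F [-0.4  0.1 -0.1]
tool delta cm [-0.27  0.28  0.32] norm 0.5
[[ 0.815  0.579  0.004]
 [ 0.578 -0.814  0.063]
 [ 0.04  -0.049 -0.998]]
roll_mid 0.96 [258. 325.] 10697 [661.6 243.5 175.5] [631.3 215.6 160.1] [685.8 268.3 178. ]
160.06318757566757 9181 ((664.3092651367188, 245.01051330566406), 42.32891845703125) 176.07877392508743
```

```bash
python3 -m jog '{"dp":[[-0.25,0.28,0],[0,0,0],[-0.04,0.05,1],[-0.04,0.05,1],[-0.04,0.05,1],[-0.02,0.02,0.5],[0,0,0],[0,0,0]],"turn":[0,0,0,0,0,0,0,0]}'; python3 st.py; python3 go.py 657.3 238.7 109
```

```text
time_s: 28.1
ee_pos: [656.7, 238.9, 123.0]
orientation: [0.952, 0.304, 0.011, -0.03]
force: [-0.1, -0.6, -0.5]
width: 58.2
finger_force: 43.0
[-0.04  0.7  -0.48  1.52  0.3   0.98 -1.53] [656.7 238.9 123. ] tilt 3.6 az 87.8 yaz -54.5 yz -0.05 F [-0.1 -0.6 -0.5]
tool delta cm [-0.02  0.12  1.4 ] norm 1.4
[[ 0.815  0.579  0.002]
 [ 0.578 -0.814  0.063]
 [ 0.038 -0.05  -0.998]]
```

No contact so far. I'll lower it in small steps and watch the force.

```bash
python3 -m jog '{"dp":[[-0.04,0.05,0.5],[-0.02,0.04,0.5],[0,0.01,0.2],[0,0,0]],"turn":[0,0,0,0]}'; python3 -m jog '{"dp":[[0,0.01,0.15],[0,0,0]],"turn":[0,0]}';python3 st.py
```

```text
time_s: 28.5
ee_pos: [656.6, 238.0, 110.6]
orientation: [0.952, 0.304, 0.01, -0.029]
force: [-0.4, 0.3, -0.7]
width: 57.9
finger_force: 43.0
time_s: 28.7
ee_pos: [657.0, 238.3, 109.7]
orientation: [0.952, 0.304, 0.011, -0.029]
force: [0.1, 0.9, 0.2]
width: 58.1
finger_force: 43.0
[-0.04  0.71 -0.48  1.53  0.31  0.95 -1.54] [657.  238.3 109.7] tilt 3.6 az 87.4 yaz -54.5 yz -0.049 F [0.1 0.9 0.2]
```

```bash
python3 -m jog '{"dp":[[0,0.01,0.1],[0,0,0]],"turn":[0,0]}';python3 -m jog '{"dp":[[0,0.01,0.1],[0,0,0]],"turn":[0,0]}'; python3 -m jog '{"dp":[[0,0.01,0.1],[0,0,0]],"turn":[0,0]}'
```

```text
time_s: 28.9
ee_pos: [657.3, 238.4, 109.1]
orientation: [0.952, 0.304, 0.011, -0.029]
force: [0.5, 1.5, 1.4]
width: 58.4
finger_force: 43.2
time_s: 29.1
ee_pos: [657.5, 238.7, 108.4]
orientation: [0.952, 0.304, 0.011, -0.03]
force: [-0.1, -0.5, 5.1]
width: 57.9
finger_force: 43.5
time_s: 29.3
ee_pos: [657.8, 238.8, 107.8]
orientation: [0.952, 0.304, 0.012, -0.03]
force: [-1.3, -0.4, 6.8]
width: 58.1
finger_force: 43.6
```

Contact at about 7 N and held there. I'll let go and back off straight up.

```bash
python3 -m jog '{"dp":[[0,0,0.05],[0,0,0],[0,0,0]],"turn":[0,0,0]}' - 20; python3 -m jog '{"dp":[[0,0,0],[0,0,0],[0,0,0],[0,0,0],[0,0,0]],"turn":[0,0,0,0,0]}' -1; python3 -m jog '{"dp":[[0.04,-0.05,-1],[0.08,-0.1,-2],[0.1,-0.1,-3],[0.1,-0.1,-4],[0.1,-0.1,-4],[0,0,-4],[0,0,0],[0,0,0]],"turn":[0,0,0,0,0,0,0,0]}'; python3 lk.py w11.png roll_mid cup_rim
python3 - <<'E'
from h import *
W=np.load("wl.npy").reshape(-1,3); q=W[np.hypot(W[:,0]-657,W[:,1]-238)<42]
p=q[(q[:,2]>118)&(q[:,2]<130)]; A=np.c_[p[:,:2],np.ones(len(p))]; print(len(p),(p.min(0)+p.max(0))/2,np.linalg.lstsq(A,p[:,2],rcond=None)[0])
t=q[q[:,2]>136]; print(len(t),(t.min(0)+t.max(0))/2)
E
```

```text
time_s: 29.6
ee_pos: [657.9, 239.0, 107.7]
orientation: [0.952, 0.304, 0.012, -0.03]
force: [-1.5, -0.1, 7.5]
width: 57.9
finger_force: 43.7
time_s: 30.1
ee_pos: [657.0, 238.1, 105.8]
orientation: [0.952, 0.304, 0.011, -0.029]
force: [-0.3, 0.4, 0.3]
width: 85.2
finger_force: 0.0
time_s: 30.9
ee_pos: [658.1, 233.4, 288.6]
orientation: [0.952, 0.304, 0.013, -0.029]
force: [-0.4, 0.0, -1.4]
width: 85.2
finger_force: 0.0
roll_mid 0.73 [195. 329.] 2261 [656.5 237.8 123.9] [630.3 211.1 112.9] [683.9 263.9 125.3]
roll_mid 0.59 [382. 462.] 506 [ 468.9 -230.7   19.3] [ 441.9 -264.3    3.6] [ 493.5 -209.3   21.3]
cup_rim 0.69 [171. 358.] 4563 [688.2 212.4  51.8] [621.  139.1  35.2] [730.5 285.3 137. ]
2204 [656.65891762 237.37375056 123.7129962 ] [-2.24362865e-03 -1.25526347e-03  1.25629638e+02]
17650 [656.07655972 241.6490145  265.26440802]
```

View pics/w11.png

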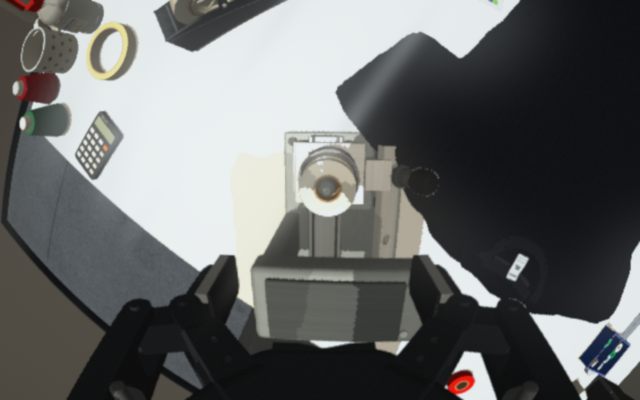

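The roll lies flat on the pile around the spindle (row 190, col 328), and its top at about 124 mm is 19 mm above where the pile's was. Nothing is touching it, so I'll hand in.

```bash
python3 -c "
from plant import arm
print(arm.hand_in())"
```

```text
the job is handed in; nothing more can be done
None
```

The carriage is locked in the hole at the lowered-stop end, the white roll rests flat on the pile round the spindle, and the job is handed in at about 31 s; the hand-in call gave back no verdict.

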